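# Snap the hanging caddy onto the rail

### The arm

A 6-joint arm with a two-finger parallel gripper is mounted at the origin on a cart in front of the work surface, level with it; the furniture and walls round the work are solid. World frame = base frame: x ahead of the robot, y to its left, z up, the work surface at z = 0. Lengths are in m, angles in rad, forces in N, time in s.
With the tool pointing down it reaches from about 0.3 to 0.775 m from the base axis. Payload 14.6 kg.
Tool frame: the origin (TCP) lies midway between the tips of the shut fingers; the grasp point (between the pads) lies 19 mm behind it; z points along the fingers, y is the line along which they close (so a half turn about z gives the same grasp; the last joint's range is limited). The gripper opens to 85 mm and grips with 20 to 120 N. Pads are 22 mm wide; open, the fingers measure 114 mm over their backs; the gripper's body (76 mm by 85 mm) begins 54 mm behind the grasp point. The pads swing forward as they close: fully open they stand 13 mm farther back than shut.
Start: joints at [1.141, 0.3, 1.521, -0, 1.321, -0.067], TCP at [0.195, 0.514, 0.206] pointing down, gripper open.
Joint ranges: [-3.03, 3.03], [-0.79, 2.21], [0.23, 2.52], [-1.04, 4.18], [0, 3.07], [-2.55, 2.55]. Speed limits (rad/s): [2.22, 2.22, 2.57, 3.14, 3.14, 3.14].

### API

Orientations are given as [roll, pitch, yaw] about the fixed x, y, z axes, in that order (R = Rz(yaw) Ry(pitch) Rx(roll)).
In Python, from workcell import monitor, camera, camera_params, manip gives the robot as it stands. The module is installed in compiled form; this text tells all that it offers.
- The arm moves only by the tool step_arm, never from a script. Its argument "deltas" is text: rows parted by semicolons, each of 7 numbers parted by spaces: the finger opening in m, from 0 to 0.0854, then the shift along the world's x, y, z in m, then the turn, a rotation vector about the world's x, y, z in rad. In form: jaw x y z rx ry rz; .... A call has 1 to 20 rows; each row is the pose to reach, as a shift and turn from the pose commanded when the call began; what a row does not reach only later rows make up. A row lasts 1/8 s, in which the tool goes at most 62.5 mm and 10.7 degrees, less where a joint would pass 70% of its speed; a pose out of reach is approached as far as the arm can. A call with a gripper value outside its range is refused whole. The fingers move at their own pace and stop on an object; the grip force is fixed at half the most. Time passes only in rows, so rows that repeat a pose let the fingers close. It gives the time, the measured TCP pose, the force, the opening and the grip force at its end, in the units of the state.
- monitor.observe(): the state, without advancing time (a new reading comes with each control period).
- camera(name): name is "scene" or "top" or "wrist"; returns the picture (480x640x3 uint8, red, green, blue); there is no depth.
- camera_params(name): a dict with "camera_matrix" (3x3 intrinsics, pixels), "distortion" ([k1, k2, p1, p2, k3] as OpenCV has them; the pictures are not rectified), "T" (4x4, takes a point from camera to world coordinates). Camera axes: x right, y up, looking along -z (the intrinsics and any distortion apply to the point x, -y, -z); pixel columns grow to the right and rows downward; lengths in m; the calibration is good to about 2 mm. A picture is of the moment at which its call begins: read the wrist's pose just before it. camera_params takes no time and is no camera call; for the wrist camera it gives the pose at the moment of the call.
- manip.job_done(): hands the job in; it is judged then, once.
The state is a dict: "t": time; "joint_positions": joint angles; "qd": joint speeds; "joint_torque": joint torques, N m; "tool_pos": TCP position; "orientation": TCP orientation; "wrist_force": force on the tool from outside, world axes, zero at the start; "wrist_torque": the same for the moment, N m; "finger_gap": finger opening in m; "gripper_force": force on a finger pad.
Only numpy, scipy, OpenCV 4.12 (cv2) and the standard library are available. Lean on these libraries where they do the work, as an engineer would, in place of code of your own. Each camera call takes 0.05 s, during which the arm holds its last target. There are 200 camera calls.

### The job

Hang the small white caddy from the steel rail: push the mouth of its blue hook gently down over the rod until the rod is fully home and the red sprung catch has snapped shut beneath it. Then tug the caddy gently upward until the shut catch bears on the rod, to prove that it holds, let it settle back down and leave it hanging there. Do not strain the rod or disturb the other things.

Things in the scene. Friction and masses are not known exactly. Their poses are not given: they have to be found in the camera images.
- caddy: Loose white caddy with a blue hook, 75 x 80 x 190 mm, about 0.29 kg. Origin: centre of its underside, z up. Open tray 70 (x) x 80 (y) mm up to z = 35; blue spine, 34 mm wide, up its -x side (x -40 to -33); above the tray a gap, z 35 to 84 mm, open to +x; over it the hook, 30 mm wide along y, mouth down; on top a grey grip, z 140 to 190 mm, right above the mouth.
- grip (a point): Centre of the upper part of the caddy's grey ribbed grip, 172 mm above its underside. The grip is 14 mm (x) x 34 mm (y); take it from above by its 14 mm sides, fingers closing along the caddy's x.
- mouth (a point): Middle of the hook's mouth, caddy frame x = y = 0, z = 84 mm. The mouth is 18 mm wide (x -9 to +9), with flared lips at z 84 to 98 that gather a rod from some 10 mm either side. The rod must lie along the caddy's y; bring the gap over it with the caddy's +x side leading, rod some 60 mm above the underside, till it is below the mouth, then push down.
- throat (a point): Where the rod's centre lies in the hook when fully home, against the top of the throat: caddy frame x = y = 0, z = 125 mm.
- catch: Red sprung catch bar, 18 mm long, 20 mm wide, 4 mm thick, part of the caddy; origin on its hinge at the hook's -x cheek, caddy frame x = -9.5, z = 101 mm. Shut, it reaches level across the mouth to +x.
- catch_hinge (a joint): Angle of the catch. 0 = shut (level across the mouth, on its stop, cannot open outward); grows to 1.5 rad as the rod pushes it up into the throat (about 3 to 8 N). A spring snaps it to 0 once the rod has passed its tip, in the last 6 to 2 mm before home. The rod then has some 17 mm of play between throat and catch.
- rail_stand: Fixed stand, not movable: base plate 90 x 260 x 10 mm (origin: centre of its underside, z up), posts at y = -115 and +115 mm up to z = 188 mm, and between them a level steel rod, 10 mm thick, along its y at x = 0, free from y = -90 to +90 mm. The rod sits in rubber mounts, yields 1 mm per 10 N up or down, and is strained by more than 25 N; a push of about 15 N is plenty.
- rod_nominal (a point): Nominal middle of the rod, 160 mm above the stand's underside. The black clamps are set by hand: the true rod lies anywhere from 12 mm below to 12 mm above this point, not measured, so its height must be found by feel.
- mug: Loose tall floral mug standing upside down, 69 x 92 x 118 mm, origin at the centre of its underside. Leave alone.
- tin: Loose green tea tin, 68 mm across, 88 mm high, origin at the centre of its underside. Leave alone.
- creamer: Loose white milk portion pot, 39 mm across, 21 mm high, origin at the centre of its underside. Leave alone.

How it is judged:
On the way, in this order (a step that is already met when the one before it is completed fails the run):
1. the rod pushes the catch open in the hook's mouth (value of joint catch_hinge above 0.5 rad and contact force between catch and rail_stand above 0.5 N and x of throat in the frame of rail_stand between -0.012 and 0.012 m and y of throat in the frame of rail_stand between -0.085 and 0.085 m), for 0.05 s.
2. the rod is home in the throat and the catch has snapped shut beneath it (value of joint catch_hinge below 0.15 rad and x of throat in the frame of rail_stand between -0.012 and 0.012 m and y of throat in the frame of rail_stand between -0.085 and 0.085 m and z of throat in the frame of rail_stand between 0.145 and 0.174 m and contact force between catch and rail_stand below 1 N), for 0.1 s.
3. the caddy is tugged upward: the shut catch bears on the rod with more than 2 N (value of joint catch_hinge below 0.15 rad and contact force between catch and rail_stand above 2 N and x of throat in the frame of rail_stand between -0.012 and 0.012 m and y of throat in the frame of rail_stand between -0.085 and 0.085 m), for 0.1 s.
At the end, for the whole second after the job is handed in: The caddy hangs on the rod at rest: throat point within 12 mm of the rod across, between 15 mm below and 14 mm above its nominal height, between the clamps (within 85 mm of the middle); catch shut (below 0.15 rad); caddy upright within 0.3 rad, borne by the stand and slower than 0.05 m/s (value of joint catch_hinge below 0.15 rad and x of throat in the frame of rail_stand between -0.012 and 0.012 m and y of throat in the frame of rail_stand between -0.085 and 0.085 m and z of throat in the frame of rail_stand between 0.145 and 0.174 m and contact force between caddy and rail_stand above 1 N and angle between caddy's own z axis and vertical below 0.3 rad and linear speed of caddy below 0.05 m/s); the robot touches nothing.
It fails at once if caddy and rail stand press on each other with more than 25 N (contact force between caddy and rail_stand above 25 N).
It fails at once if the caddy is tipped by more than 0.6 rad (angle between caddy's own z axis and vertical above 0.6 rad).
It fails at once if the mug is pushed more than 20 mm or tipped over (distance of mug from where it was at the start of the episode above 0.02 m or angle between mug's own z axis and vertical above 0.3 rad).
It fails at once if the tea tin is pushed more than 20 mm or tipped over (distance of tin from where it was at the start of the episode above 0.02 m or angle between tin's own z axis and vertical above 0.3 rad).
It fails at once if the milk pot is pushed more than 20 mm or tipped over (distance of creamer from where it was at the start of the episode above 0.02 m or angle between creamer's own z axis and vertical above 0.3 rad).
It also fails if it takes over 51 s, if anything falls off the work surface, if the arm or the gripper's body presses on something with over 40 N, if the wrist force passes 120 N, or if a joint passes its speed limit or range.

## Working session

There is one attempt and no reset: what is moved stays moved. The work goes in short steps, Python scripts to look and compute and a tool call to move; the robot and the scene stay as the last step left them, time stands still between calls to the robot, and variables do not carry over. Pictures are saved under pics/ and viewed, at most 10 in all, crops included, and the job is handed in when it is done.

Besides the shell and the picture viewer there is one more tool, called as name(argument=value, ...), one argument or row to a line, values as JSON. step_arm: Moves the arm, as the interface text tells. Its arguments: {"type":"object","properties":{"deltas":{"type":"string"}},"required":["deltas"]}

```bash
mkdir -p pics
python3 - <<'E'
from workcell import *
import cv2,numpy as np
np.set_printoptions(precision=4,suppress=True)
s=monitor.observe();print(s['t'],s['tool_pos'],s['orientation'],s['wrist_force'])
for n in ['scene','top']:
    cv2.imwrite(f'pics/{n}0.png',camera(n)[:,:,::-1]);p=camera_params(n);print(n,p['camera_matrix'],p['distortion'],p['T'])
E
```

```text
0.0 [0.1951 0.514  0.205 ] [-3.1404 -0.0001  2.7788] [ 0.3176  0.2966 -0.6076]
scene [[465.2218   0.     331.8391]
 [  0.     465.2218 234.1613]
 [  0.       0.       1.    ]] [-0.035  0.     0.     0.     0.   ] [[ 0.4954  0.5601 -0.664   0.0241]
 [-0.8686  0.321  -0.3774 -0.3472]
 [ 0.0018  0.7637  0.6455  0.6574]
 [ 0.      0.      0.      1.    ]]
top [[522.8499   0.     335.6232]
 [  0.     522.8499 244.7814]
 [  0.       0.       1.    ]] [-0.0788  0.      0.      0.      0.    ] [[ 0.0064  0.9933 -0.1154  0.4815]
 [-0.9999  0.0079  0.0129 -0.0126]
 [ 0.0138  0.1153  0.9932  1.0529]
 [ 0.      0.      0.      1.    ]]
```

View pics/scene0.png

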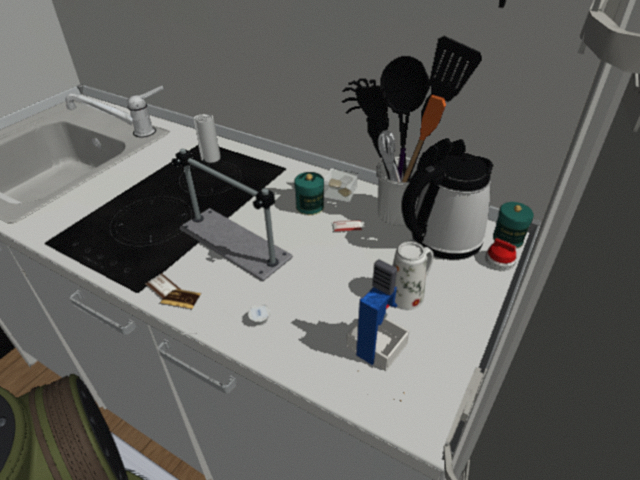

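View pics/top0.png

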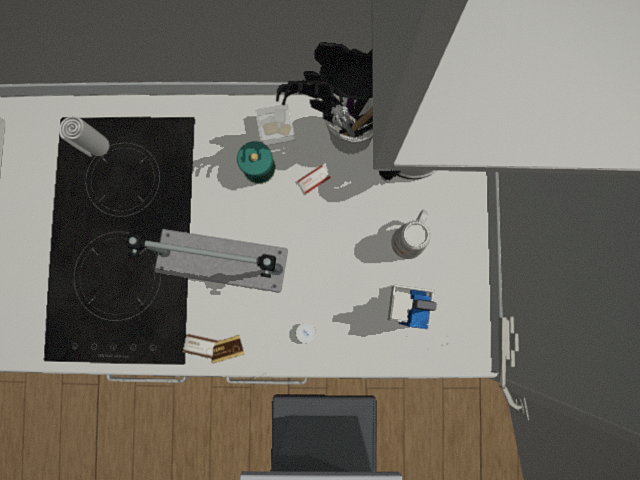

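```bash
cat > h.py <<'E'
from workcell import *
import cv2,numpy as np
np.set_printoptions(precision=4,suppress=True)
def ray(n,uv,P=None):
    P=P or camera_params(n); p=cv2.undistortPoints(np.float64(uv).reshape(-1,1,2),P['camera_matrix'],np.float64(P['distortion']))[:,0]
    T=np.array(P['T']); return T[:3,3],np.c_[p[:,0],-p[:,1],-np.ones(len(p))]@T[:3,:3].T
def onz(n,uv,z,P=None):
    o,d=ray(n,uv,P); return o+d*((z-o[2])/d[:,2])[:,None]
E
python3 - <<'E'
import cv2,numpy as np
a=cv2.imread('pics/top0.png')
b=cv2.resize(a[275:340,370:450],None,fx=5,fy=5,interpolation=2)
c=cv2.resize(a[220:300,120:300],None,fx=4,fy=4,interpolation=2)
cv2.imwrite('pics/cropA.png',b)
o=np.zeros((325+320,720,3),np.uint8)[:600]
o[:320]=c; bb=cv2.resize(a[280:336,370:450],None,fx=5,fy=5,interpolation=2); o[320:600,:400]=bb
cv2.imwrite('pics/crop.png',o)
E
```

```text
(no output)
```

View pics/crop.png

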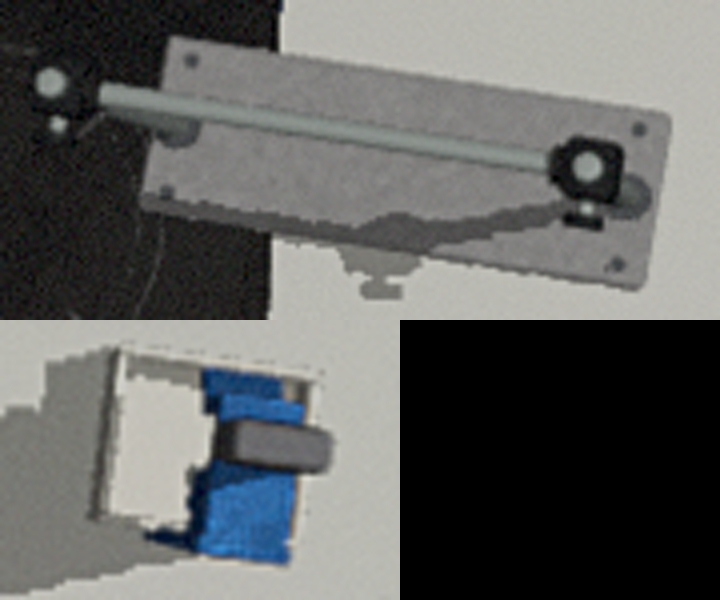

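Run:
```python
from h import *
f=lambda L:[(120+u/4,220+v/4) for u,v in L]
g=lambda L:[(370+u/5,280+(v-320)/5) for u,v in L]
r=onz('top',f([(105,93),(550,160)]),.16);d=r[0]-r[1];print('rod',r,'yaw',np.arctan2(-d[0],d[1]))
b=onz('top',f([(170,37),(670,113),(640,291),(140,210)]),.01);print('base',b.mean(0),b)
for i,j in((0,1),(3,2)): d=b[i]-b[j];print(np.arctan2(-d[0],d[1]))
G=onz('top',g([(280,446),(229,438),(332,454)]),.19);d=G[1]-G[2];print('grip',G,np.arctan2(-d[0],d[1]))
t=onz('top',g([(118,347),(320,375),(92,518)]),.035);d=t[0]-t[1];e=t[0]-t[2];print('tray',t,np.arctan2(-d[0],d[1]),np.arctan2(e[1],e[0]),(t[1]+t[2])/2)
print(onz('top',[(304,333)],.02),onz('top',[(412,238)],.118))
```

```text
rod [[0.5853 0.3033 0.16  ]
 [0.5579 0.1094 0.16  ]] yaw -0.14025126934564325
base [0.569  0.2035 0.01  ] [[0.6315 0.3244 0.01  ]
 [0.5949 0.0703 0.01  ]
 [0.5058 0.0837 0.01  ]
 [0.5438 0.3358 0.01  ]]
-0.14314287312848634
-0.1495754291797608
grip [[ 0.4826 -0.1735  0.19  ]
 [ 0.4852 -0.1566  0.19  ]
 [ 0.48   -0.1908  0.19  ]] -0.14946480410451196
tray [[ 0.521  -0.1394  0.035 ]
 [ 0.5104 -0.2185  0.035 ]
 [ 0.4548 -0.129   0.035 ]] -0.1321405824128441 -0.15581455397311822 [ 0.4826 -0.1737  0.035 ]
[[0.4274 0.0346 0.02  ]] [[ 0.6035 -0.163   0.118 ]]
```

step_arm(
  deltas="0.06 0 0 0.055 0 0 -0.1; 0.06 0.29 -0.687 0.055 0 0 -1.353; 0.06 0.29 -0.687 0.055 0 0 -1.353; 0.06 0.29 -0.687 0.055 0 0 -1.353; 0.06 0.29 -0.687 0.055 0 0 -1.353; 0.06 0.29 -0.687 0.055 0 0 -1.353; 0.06 0.29 -0.687 0.055 0 0 -1.353; 0.06 0.29 -0.687 0.055 0 0 -1.353; 0.06 0.29 -0.687 0.055 0 0 -1.353; 0.06 0.29 -0.687 0.055 0 0 -1.353; 0.06 0.29 -0.687 0.055 0 0 -1.353; 0.06 0.29 -0.687 0.055 0 0 -1.353; 0.06 0.29 -0.687 0.055 0 0 -1.353; 0.06 0.29 -0.687 0.055 0 0 -1.353; 0.06 0.29 -0.687 0.055 0 0 -1.353; 0.06 0.29 -0.687 0.055 0 0 -1.353; 0.06 0.29 -0.687 0.055 0 0 -1.353; 0.06 0.29 -0.687 0.055 0 0 -1.353",
)

```text
t: 2.35
tool_pos: [0.4852, -0.1723, 0.2608]
orientation: [3.141, 0.0, 1.427]
wrist_force: [-0.3, -0.2, 0.8]
finger_gap: 0.0602
gripper_force: 0.0
```

Run:
```python
from h import *
s=monitor.observe();P=camera_params('wrist')
cv2.imwrite('pics/w1.png',camera('wrist')[:,:,::-1]);print(s['t'],s['tool_pos'],s['orientation'],s['joint_positions'],s['wrist_force']);print(P)
```

```text
2.35 [ 0.4852 -0.1723  0.2608] [3.1412 0.0001 1.4266] [-0.4124  0.1826  1.5375 -0.      1.4211 -0.2682] [-0.3223 -0.246   0.8448]
{'camera_matrix': array([[422.6381,   0.    , 318.4195],
       [  0.    , 422.6381, 235.5707],
       [  0.    ,   0.    ,   1.    ]]), 'distortion': array([-0.0655,  0.    ,  0.    ,  0.    ,  0.    ]), 'T': array([[ 0.9897,  0.1382,  0.0382,  0.495 ],
       [-0.1434,  0.9543,  0.2622, -0.1051],
       [-0.0002, -0.2649,  0.9643,  0.429 ],
       [ 0.    ,  0.    ,  0.    ,  1.    ]])}
```

View pics/w1.png

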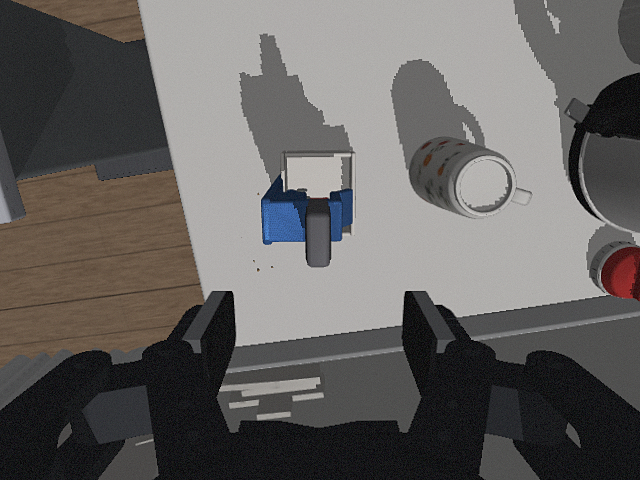

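step_arm(
  deltas="0.06 0 -0.001 -0.05 0 0 0; 0.06 0 -0.001 -0.09 0 0 0; 0.06 0 -0.001 -0.108 0 0 0; 0.06 0 -0.001 -0.108 0 0 0; 0.03 0 -0.001 -0.108 0 0 0; 0.02 0 -0.001 -0.108 0 0 0; 0 0 -0.001 -0.108 0 0 0; 0 0 -0.001 -0.108 0 0 0; 0 0 -0.001 -0.108 0 0 0; 0 0 -0.001 -0.108 0 0 0; 0 0 -0.001 -0.108 0 0 0; 0 0 -0.001 -0.108 0 0 0",
)

```text
t: 3.9
tool_pos: [0.4855, -0.1739, 0.1536]
orientation: [3.14, 0.0, 1.426]
wrist_force: [-2.0, 0.4, 6.8]
finger_gap: 0.0124
gripper_force: 59.3
```

step_arm(
  deltas="0 0 0 0.02 0 0 0; 0 0 0 0.06 0 0 0; 0 -0.013 0 0.1 0 0 0; 0 -0.013 0.04 0.1 0 0 0; 0 -0.013 0.09 0.1 0 0 0; 0 -0.013 0.14 0.1 0 0 0; 0 -0.013 0.19 0.1 0 0 0; 0 -0.013 0.24 0.1 0 0 0; 0 -0.013 0.29 0.1 0 0 0; 0 -0.013 0.34 0.1 0 0 0; 0 -0.013 0.375 0.1 0 0 0; 0 -0.013 0.391 0.1 0 0 0; 0 -0.013 0.391 0.1 0 0 0; 0 -0.013 0.391 0.1 0 0 0; 0 -0.013 0.391 0.1 0 0 0",
)

```text
t: 5.78
tool_pos: [0.4724, 0.2162, 0.2527]
orientation: [3.141, 0.0, 1.424]
wrist_force: [0.4, -0.2, -3.0]
finger_gap: 0.0119
gripper_force: 59.1
```

Run:
```python
from h import *
s=monitor.observe();print(s['t'],s['tool_pos'],s['orientation'],s['wrist_force'],s['finger_gap'])
a=camera('scene');b=camera('top')
o=np.r_[cv2.resize(a[130:290,140:330],(720,606))[:300*2:1]][:,:,::-1]
o=np.zeros((600,800,3),np.uint8)
o[:,:400]=cv2.resize(a[120:300,160:280,::-1],(400,600),interpolation=2);o[:400,400:]=cv2.resize(b[210:330,140:260,::-1],(400,400),interpolation=2)
cv2.imwrite('pics/c2.png',o)
```

```text
5.775 [0.4724 0.2162 0.2527] [3.1414 0.     1.4245] [ 0.4468 -0.1836 -2.9712] 0.011918031391426227
```

View pics/c2.png

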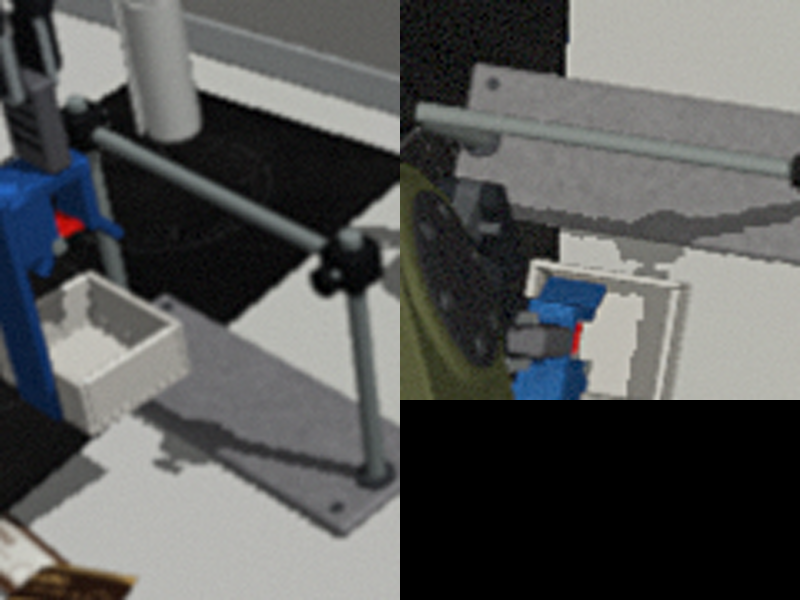

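step_arm(
  deltas="0 0.015 -0.002 0 0 0 0; 0 0.03 -0.004 0 0 0 0; 0 0.045 -0.0065 0 0 0 0; 0 0.06 -0.009 0 0 0 0; 0 0.075 -0.011 0 0 0 0; 0 0.088 -0.013 0 0 0 0; 0 0.099 -0.0145 0 0 0 0; 0 0.099 -0.0145 0 0 0 0; 0 0.099 -0.0145 0 0 0 0; 0 0.099 -0.0145 0 0 0 0",
)

```text
t: 7.12
tool_pos: [0.5709, 0.2028, 0.2528]
orientation: [3.141, -0.0, 1.426]
wrist_force: [0.4, -0.3, -3.1]
finger_gap: 0.0119
gripper_force: 59.1
```

Run:
```python
from h import *
s=monitor.observe();print(s['t'],s['tool_pos'],s['wrist_force'])
a=camera('scene');b=camera('top')
o=np.zeros((600,800,3),np.uint8)
o[:,:400]=cv2.resize(a[120:300,170:290,::-1],(400,600),interpolation=2);o[:400,400:]=cv2.resize(b[200:300,160:260,::-1],(400,400),interpolation=2)
cv2.imwrite('pics/c3.png',o)
```

```text
7.125 [0.5709 0.2028 0.2528] [ 0.4464 -0.2874 -3.1292]
```

View pics/c3.png

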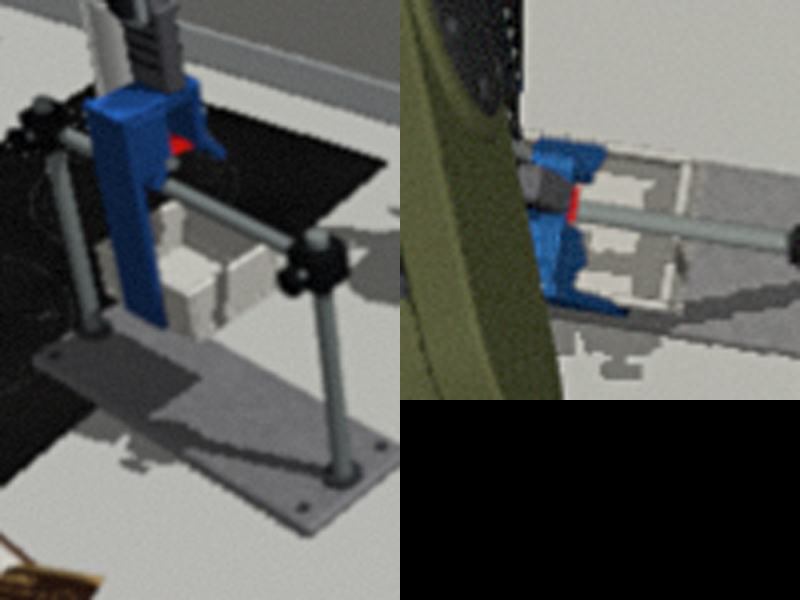

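step_arm(
  deltas="0 0 0 -0.005 0 0 0; 0 0 0 -0.01 0 0 0; 0 0 0 -0.015 0 0 0; 0 0 0 -0.019 0 0 0; 0 0 0 -0.022 0 0 0; 0 0 0 -0.025 0 0 0; 0 0 0 -0.025 0 0 0",
)

```text
t: 8.1
tool_pos: [0.5713, 0.2027, 0.2278]
orientation: [3.141, -0.0, 1.426]
wrist_force: [1.2, -0.8, -1.1]
finger_gap: 0.0122
gripper_force: 59.2
```

step_arm(
  deltas="0 0 0 -0.002 0 0 0; 0 0 0 -0.004 0 0 0; 0 0 0 -0.006 0 0 0; 0 0 0 -0.008 0 0 0; 0 0 0 -0.008 0 0 0",
)

```text
t: 8.72
tool_pos: [0.571, 0.2028, 0.2194]
orientation: [-3.141, 0.0, 1.426]
wrist_force: [-2.0, 0.7, 4.2]
finger_gap: 0.0121
gripper_force: 59.7
```

step_arm(
  deltas="0 0 0 -0.002 0 0 0; 0 0 0 -0.004 0 0 0; 0 0 0 -0.006 0 0 0; 0 0 0 -0.008 0 0 0; 0 0 0 -0.008 0 0 0",
)

```text
t: 9.35
tool_pos: [0.571, 0.2027, 0.2111]
orientation: [-3.141, 0.0, 1.426]
wrist_force: [-3.9, -0.1, -1.1]
finger_gap: 0.012
gripper_force: 59.3
```

step_arm(
  deltas="0 0 0 -0.0015 0 0 0; 0 0 0 -0.003 0 0 0; 0 0 0 -0.004 0 0 0; 0 0 0 -0.004 0 0 0",
)

```text
t: 9.85
tool_pos: [0.5711, 0.2027, 0.2074]
orientation: [-3.141, 0.0, 1.426]
wrist_force: [-2.5, 1.7, -1.1]
finger_gap: 0.012
gripper_force: 59.4
```

step_arm(
  deltas="0 0 0 -0.001 0 0 0; 0 0 0 -0.002 0 0 0; 0 0 0 -0.003 0 0 0; 0 0 0 -0.003 0 0 0",
)

```text
t: 10.35
tool_pos: [0.571, 0.2027, 0.2043]
orientation: [-3.141, 0.0, 1.426]
wrist_force: [-2.9, 0.5, -1.9]
finger_gap: 0.0121
gripper_force: 59.1
```

Now smaller chunks, watching for the throat contact.

step_arm(
  deltas="0 0 0 -0.001 0 0 0; 0 0 0 -0.0015 0 0 0; 0 0 0 -0.0015 0 0 0",
)

```text
t: 10.72
tool_pos: [0.5711, 0.2027, 0.2029]
orientation: [-3.141, 0.0, 1.426]
wrist_force: [-2.9, 0.1, -2.5]
finger_gap: 0.0121
gripper_force: 59.1
```

step_arm(
  deltas="0 0 0 -0.001 0 0 0; 0 0 0 -0.0015 0 0 0; 0 0 0 -0.0015 0 0 0",
)

```text
t: 11.1
tool_pos: [0.5716, 0.2026, 0.2017]
orientation: [3.141, -0.0, 1.426]
wrist_force: [0.1, -0.1, -2.1]
finger_gap: 0.0118
gripper_force: 59.1
```

step_arm(
  deltas="0 0 0 -0.001 0 0 0; 0 0 0 -0.0015 0 0 0; 0 0 0 -0.0015 0 0 0",
)

```text
t: 11.48
tool_pos: [0.5712, 0.2027, 0.2001]
orientation: [3.141, -0.0, 1.426]
wrist_force: [0.4, -0.4, -2.8]
finger_gap: 0.012
gripper_force: 59.1
```

step_arm(
  deltas="0 0 0 -0.001 0 0 0; 0 0 0 -0.001 0 0 0; 0 0 0 -0.001 0 0 0",
)

```text
t: 11.85
tool_pos: [0.5712, 0.2027, 0.1991]
orientation: [3.142, -0.0, 1.426]
wrist_force: [0.2, -0.7, -2.7]
finger_gap: 0.0125
gripper_force: 59.1
```

step_arm(
  deltas="0 0 0 -0.001 0 0 0; 0 0 0 -0.001 0 0 0; 0 0 0 -0.001 0 0 0",
)

```text
t: 12.22
tool_pos: [0.5712, 0.2027, 0.1981]
orientation: [3.142, -0.0, 1.426]
wrist_force: [0.9, -0.4, -2.2]
finger_gap: 0.0118
gripper_force: 59.1
```

step_arm(
  deltas="0 0 0 -0.001 0 0 0; 0 0 0 -0.001 0 0 0; 0 0 0 -0.001 0 0 0",
)

```text
t: 12.6
tool_pos: [0.5712, 0.2027, 0.1971]
orientation: [3.142, 0.0, 1.426]
wrist_force: [-0.2, 0.0, -2.1]
finger_gap: 0.0123
gripper_force: 59.2
```

step_arm(
  deltas="0 0 0 -0.001 0 0 0; 0 0 0 -0.001 0 0 0; 0 0 0 -0.001 0 0 0",
)

```text
t: 12.98
tool_pos: [0.5713, 0.2028, 0.1965]
orientation: [3.141, -0.0, 1.426]
wrist_force: [-0.3, 0.8, 2.9]
finger_gap: 0.0121
gripper_force: 59.8
```

step_arm(
  deltas="0 0 0 -0.0005 0 0 0; 0 0 0 -0.0005 0 0 0; 0 0 0 -0.0005 0 0 0",
)

```text
t: 13.35
tool_pos: [0.5714, 0.2027, 0.1961]
orientation: [3.141, -0.0, 1.426]
wrist_force: [-1.2, 0.2, 6.2]
finger_gap: 0.0122
gripper_force: 60.2
```

step_arm(
  deltas="0 0 0 0.003 0 0 0; 0 0 0 0.006 0 0 0; 0 0 0 0.009 0 0 0; 0 0 0 0.012 0 0 0; 0 0 0 0.014 0 0 0; 0 0 0 0.015 0 0 0; 0 0 0 0.015 0 0 0",
)

```text
t: 14.22
tool_pos: [0.5712, 0.2027, 0.2106]
orientation: [-3.142, 0.0, 1.426]
wrist_force: [0.2, 0.2, -3.1]
finger_gap: 0.0123
gripper_force: 59.1
```

step_arm(
  deltas="0 0 0 0.001 0 0 0; 0 0 0 0.0015 0 0 0; 0 0 0 0.0015 0 0 0",
)

```text
t: 14.6
tool_pos: [0.5712, 0.2027, 0.2121]
orientation: [3.142, -0.0, 1.426]
wrist_force: [-0.2, -0.2, -1.7]
finger_gap: 0.0122
gripper_force: 59.1
```

step_arm(
  deltas="0 0 0 0.001 0 0 0; 0 0 0 0.001 0 0 0; 0 0 0 0.001 0 0 0",
)

```text
t: 14.98
tool_pos: [0.5712, 0.2027, 0.2131]
orientation: [3.142, -0.0, 1.426]
wrist_force: [0.1, 0.2, -3.0]
finger_gap: 0.0124
gripper_force: 59.1
```

step_arm(
  deltas="0 0 0 0.0005 0 0 0; 0 0 0 0.001 0 0 0; 0 0 0 0.001 0 0 0",
)

```text
t: 15.35
tool_pos: [0.5712, 0.2027, 0.2141]
orientation: [3.142, -0.0, 1.426]
wrist_force: [0.1, 0.5, -2.0]
finger_gap: 0.0121
gripper_force: 59.1
```

step_arm(
  deltas="0 0 0 0.0005 0 0 0; 0 0 0 0.001 0 0 0; 0 0 0 0.001 0 0 0",
)

```text
t: 15.72
tool_pos: [0.5711, 0.2027, 0.2147]
orientation: [-3.141, 0.0, 1.426]
wrist_force: [0.7, -1.3, -5.3]
finger_gap: 0.0121
gripper_force: 58.7
```

step_arm(
  deltas="0 0 0 0.0005 0 0 0; 0 0 0 0.0005 0 0 0; 0 0 0 0.0005 0 0 0",
)

```text
t: 16.1
tool_pos: [0.5711, 0.2027, 0.2153]
orientation: [-3.141, 0.0, 1.426]
wrist_force: [-0.4, -0.1, -9.6]
finger_gap: 0.0124
gripper_force: 58.5
```

step_arm(
  deltas="0 0 0 -0.004 0 0 0; 0 0 0 -0.008 0 0 0; 0 0 0 -0.012 0 0 0; 0 0 0 -0.015 0 0 0; 0 0 0 -0.017 0 0 0; 0 0 0 -0.0185 0 0 0; 0 0 0 -0.0193 0 0 0; 0 0 0 -0.0193 0 0 0; 0 0 0 -0.0193 0 0 0",
)

```text
t: 17.23
tool_pos: [0.5713, 0.2027, 0.1966]
orientation: [3.141, -0.0, 1.426]
wrist_force: [-1.0, -0.1, 1.7]
finger_gap: 0.0121
gripper_force: 59.8
```

step_arm(
  deltas="0.016 0 0 0 0 0 0; 0.02 0 0 0 0 0 0; 0.03 0 0 0 0 0 0; 0.045 0 0 0 0 0 0; 0.06 0 0 0 0 0 0; 0.06 0 0 0 0 0 0; 0.06 0 0 0 0 0 0; 0.06 0 0 0 0 0 0; 0.06 0 0 0.01 0 0 0; 0.06 0 0 0.03 0 0 0; 0.06 0 0 0.06 0 0 0; 0.06 0 0 0.1 0 0 0; 0.06 0 0 0.12 0 0 0; 0.06 0 0 0.12 0 0 0; 0.06 0 0 0.12 0 0 0; 0.06 0 0 0.12 0 0 0; 0.06 0 0 0.12 0 0 0; 0.06 0 0 0.12 0 0 0; 0.06 0 0 0.12 0 0 0; 0.06 0 0 0.12 0 0 0",
)

```text
t: 19.73
tool_pos: [0.5712, 0.2027, 0.3162]
orientation: [-3.142, 0.0, 1.426]
wrist_force: [-0.4, 0.6, -0.8]
finger_gap: 0.0604
gripper_force: 0.0
```

Run:
```python
from h import *
P=camera_params('wrist')
a=camera('scene');b=camera('wrist')
for i in range(3): a2=camera('scene')
print(np.abs(a.astype(int)-a2)[120:300,170:290].mean())
o=np.zeros((600,800,3),np.uint8)
o[:,:400]=cv2.resize(a[120:300,170:290,::-1],(400,600),interpolation=2);o[:300,400:]=cv2.resize(b[:,:,::-1],(400,300))
cv2.imwrite('pics/c4.png',o)
```

```text
2.100817901234568
```

View pics/c4.png

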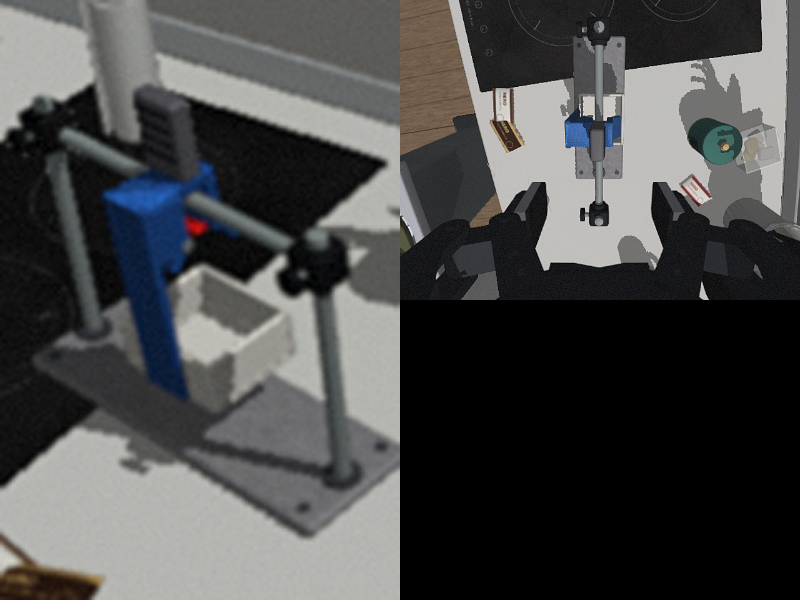

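step_arm(
  deltas="0.06 0 0 0 0 0 0; 0.06 0 0 0 0 0 0; 0.06 0 0 0 0 0 0; 0.06 0 0 0 0 0 0; 0.06 0 0 0 0 0 0; 0.06 0 0 0 0 0 0; 0.06 0 0 0 0 0 0; 0.06 0 0 0 0 0 0; 0.06 0 0 0 0 0 0; 0.06 0 0 0 0 0 0; 0.06 0 0 0 0 0 0; 0.06 0 0 0 0 0 0; 0.06 0 0 0 0 0 0; 0.06 0 0 0 0 0 0; 0.06 0 0 0 0 0 0; 0.06 0 0 0 0 0 0; 0.06 0 0 0 0 0 0; 0.06 0 0 0 0 0 0; 0.06 0 0 0 0 0 0; 0.06 0 0 0 0 0 0",
)

```text
t: 22.48
tool_pos: [0.5712, 0.2027, 0.3163]
orientation: [-3.142, 0.0, 1.426]
wrist_force: [0.1, 0.5, -0.9]
finger_gap: 0.0603
gripper_force: 0.0
```

Run:
```python
from h import *
c=[]
for i in range(10):
    h=cv2.cvtColor(camera('scene'),cv2.COLOR_RGB2HSV)[120:300,170:290]
    y,x=np.nonzero(cv2.inRange(h,(105,120,40),(130,255,255)));c.append((x.mean(),y.mean(),len(x)))
c=np.array(c);print(c)
if np.ptp(c[:,:2],axis=0).max()<.3: print(manip.job_done())
```

```text
[[  46.4043   76.6986 1128.    ]
 [  46.4361   76.6309 1119.    ]
 [  46.4105   76.6776 1123.    ]
 [  46.4011   76.6907 1122.    ]
 [  46.4      76.6693 1125.    ]
 [  46.4251   76.6551 1122.    ]
 [  46.4234   76.7193 1122.    ]
 [  46.4358   76.4973 1122.    ]
 [  46.3771   76.6408 1119.    ]
 [  46.4258   76.72   1125.    ]]
the job is handed in; nothing more can be done
None
```

The caddy hangs at rest on the rod with its catch shut: I pushed it home with about 9 N, tugged it up against the catch with about 7 N, let it settle, backed the gripper clear and handed the job in at about 23 s (no verdict came back).

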